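# Load the filter feeder's spring magazine and set its count wheel

### The job

Load the two fresh filters (white with blue stem) from the tray into the feeder's spring magazine, one at a time and in either order, stem up: push each straight down until the two yellow lips snap shut over its disc, so that it stays in when you let go. Then turn the count wheel so that its red end points at the three-dot mark, where it clicks, as three filters are then loaded. Leave the used brown filter in the tray, and do not shift or knock over the glassware and bottles.

Things in the scene. Friction and masses are not known exactly. Their poses are not given: they have to be found in the camera images.
- filter_a: Fresh filter lying in the tray: a flat white disc 44 mm in diameter and 10 mm thick with a blue stem on top, 16 mm in diameter and 20 mm tall (30 mm overall, about 30 g). Origin: centre of the underside; z up along the stem. Grasp it by the stem.
- filter_b: Second fresh filter lying in the tray, identical to filter_a.
- filter_used: Used filter of the same size in the tray, brown disc and dark brown stem; it stays where it is.
- filter_loaded: Fresh filter, identical to filter_a, already in the magazine at the start, held under the lips; its stem stands up through the gap between them.
- tray: Fixed grey tray 205 mm (its y) by 85 mm (its x), rim 10 mm high, inner floor 4 mm above its origin (centre of the underside). The three filters stand in a row along its y, about 62 mm apart, in any order.
- feeder: Fixed feeder, blue base 130 mm (x) by 235 mm (y). Origin on the table; along its y lie the magazine (y = -65 mm) and the count wheel (y = +65 mm, on a white housing 60 mm high). The magazine is an upright square well, 47 mm wide inside, with clear and metal walls ending 98 mm above the table and a flared edge 2 mm above that on its +y and -y sides. Filters go in from above.
- lip_centre (a point): Axis of the magazine at the height of the lips' undersides, 98 mm above the table. A filter is caught once its disc's upper face is below this point on both sides (push it 5 to 8 mm below, as it may tilt); the follower then lifts it against the lips: its origin is 10 mm below this point, the next one's 40 mm, the third's 70 mm. A filter coming from above meets the stem below 20 mm above this point.
- lip_near (a joint): Yellow sprung lip on the magazine's -x side (feeder frame): 0 m closed, grows outwards to 0.007; a passing disc opens it 0.0035. 21 mm wide; closed it reaches to 18.5 mm from the axis and its inner face slopes outwards, ending 14 mm above lip_centre, 25 mm from the axis. Fingers fit beside the stem on the feeder's +y and -y sides (closing along its y), where nothing is over 3 mm above lip_centre.
- lip_far (a joint): The like lip on the +x side. Pushing a filter past both lips, against the follower, takes about 10 to 15 N.
- follower (a joint): How far the red sprung follower plate in the well is pressed down: 0 m with one filter loaded, 0.030 with two, 0.060 with three, 0.070 at the stop.
- count_wheel (a joint): Count wheel's angle, clockwise from above. A sprung pawl clicks it into stops every 0.449 rad (2 pi / 14): 0 = zero mark (red dot), 0.449 one dot, 0.898 two, 1.346 three, 1.795 four dots. Let go within 0.1 rad of a stop, it is drawn into it. It starts between zero and two dots, mostly in a stop. Turning past a stop takes 0.1 to 0.3 N m, either way.
- wheel_grip (a point): On the wheel's vertical axis, 84 mm above the table, in its black grip bar: 50 mm long, 12 mm wide, 70 to 96 mm above the table, over a hub and pins of 33 mm radius (top at 71 mm). One end of the bar is red on top, the pointer: in the feeder's frame it points at angle (pi + 0.898 - joint value) from +x, counter-clockwise from above: at two dots, along -x.
- flask: Bystander: conical flask, 72 mm wide at the foot, 130 mm high, orange cap. Origin: centre of the underside.
- wash_bottle: Bystander: white bottle, 52 mm in diameter, 140 mm high, green cap. Origin: centre of the underside.
- beaker: Bystander: glass beaker, 60 mm in diameter, 70 mm high. Origin: centre of the underside.
- reagent_jar: Bystander: amber jar, 60 mm in diameter, 80 mm high, blue cap. Origin: centre of the underside.
Things that resemble listed ones, but are neither listed nor needed, are in the scene too. Leave any purple or turquoise look-alike of the filter_a alone. Leave any green look-alike of the filter_b alone.

How it is judged:
By the outcome, as a careful person would: the job done as asked, in the order asked, and still so for the second after the job is handed in, with the robot touching nothing.
It also fails if it takes over 62 s, if anything falls off the work surface, if the arm or the gripper's body presses on something with over 40 N, if the wrist force passes 120 N, or if a joint passes its speed limit or range.

### The arm

A 6-joint arm with a two-finger parallel gripper is mounted at the origin on the work surface. World frame = base frame: x ahead of the robot, y to its left, z up, the work surface at z = 0. Lengths are in m, angles in degrees, forces in N, time in s.
With the tool pointing down it reaches from about 0.375 to 0.9 m from the base axis. Payload 3.1 kg.
Tool frame: the origin (TCP) lies between the finger pads; the fingertips stand 11 mm ahead of it and the grasp point (between the pads) lies 8 mm behind it; x points along the fingers, y is the direction in which the jaws open and shut, and the axes are right-handed (so a half turn about x gives the same grasp; the last joint's range is limited). The gripper opens to 87 mm and grips with 3 to 60 N. Pads are 19 mm wide; open, the fingers measure 117 mm over their backs; the gripper's body (75 mm by 190 mm) begins 51 mm behind the grasp point.
Start: joints at [-81.331, 30.224, 82.088, -0, 67.689, -10.227], TCP at [0.202, -0.591, 0.234] pointing down, gripper open.
Joint ranges: [-176.69, 176.69], [-43.24, 126.21], [12.49, 139.97], [-82, 262], [0, 151.66], [-163.58, 163.58]. Speed limits (degrees/s): [159.86, 159.86, 180, 180, 180, 180].

### API

Orientations are given as a 3x3 rotation matrix whose columns are the frame's x, y, z axes.
In Python, from rig import bot gives the robot as it stands.
- The arm moves only by the shell command python3 -m inch 'ROWS' [OPENING]. ROWS is a JSON object of lists of equal length, an entry for each row: "dp": the shift along the tool's x, y, z in mm, a list of three; "yaw": the turn about the tool's x in degrees. In form: {"dp": [[tx, ty, tz], ...], "yaw": [yaw, ...]}. A call has 1 to 20 rows; each row shifts and turns the commanded pose from where the row before left it, along the tool's axes as they then stand; what a row does not reach is not made up. A row lasts 1/12 s, in which the tool goes at most 41.7 mm and 7.16 degrees, less where a joint would pass 70% of its speed; a pose out of reach is approached as far as the arm can. A call is refused whole if a number of a shift passes 41.7 or a number of a turn 7.16, either way. A call with a gripper value outside its range is refused whole. OPENING is the finger opening in mm, from 0 to 87, set as the call begins (- or left out, the last holds). The fingers move at their own pace and stop on an object; the grip force is fixed at half the most. Time passes only in rows, so rows that do not move let the fingers close. It gives the time, the measured TCP pose, the force and the opening at its end, in the units of the state.
- bot.read_state(): the state, without advancing time (a new reading comes with each control period).
- bot.capture(name): name is "scene" or "top"; returns a dict with "color" (384x512x3 uint8, red, green, blue), "intrinsics" (3x3 intrinsics, pixels), "pose" (4x4, takes a point from camera to world coordinates). Camera axes: x right, y down, z forward; pixel columns grow to the right and rows downward; lengths in m; the calibration is good to about 2 mm. A picture is of the moment at which its call begins. There is no depth.
- bot.hand_in(): hands the job in, once; it reports no verdict.
The state is a dict: "time_s": time; "joint_positions": joint angles; "qvel": joint speeds; "tau": joint torques, N m; "position": TCP position; "tcp_rot": TCP orientation; "force": force on the tool from outside, world axes, zero at the start; "moment": the same for the moment, N m; "opening": opening from 0.0 (shut) to 1.0 (fully open).
Only numpy, scipy, OpenCV 4.12 (cv2) and the standard library are available. Lean on these libraries where they do the work, as an engineer would, in place of code of your own. Each camera call takes 0.05 s, during which the arm holds its last target.

## Working session

There is one attempt and no reset: what is moved stays moved. The work goes in short steps, Python scripts to look and compute and a shell command to move; the robot and the scene stay as the last step left them, time stands still between calls to the robot, and variables do not carry over. Pictures are saved under pics/ and viewed, and the job is handed in when it is done.

```bash
ls; mkdir -p pics; python3 - <<'E'
from rig import bot
import cv2
s=bot.read_state(); print({k:s[k] for k in s})
for n in("scene","top"):
    c=bot.capture(n); cv2.imwrite(f"pics/{n}0.png",cv2.resize(c["color"][:,:,::-1],(800,600),interpolation=cv2.INTER_CUBIC)); print(c["intrinsics"],c["pose"])
E
```

```text
pics
{'time_s': 0.0, 'joint_positions': array([-8.13303424e+01,  3.02786379e+01,  8.21554740e+01, -7.44767719e-04,
        6.76871229e+01, -1.02255079e+01]), 'qvel': array([ 0.08707201,  0.06667003,  0.00308433,  0.00112732, -0.0594301 ,
        0.04255531]), 'tau': array([ 3.61968969e-04, -4.40044963e+01, -1.76591206e+01,  6.35488098e-02,
        5.83729148e-02, -1.52021312e-04]), 'position': array([ 0.20233558, -0.59061159,  0.23258017]), 'tcp_rot': array([[-3.30839704e-04,  3.23841924e-01, -9.46111145e-01],
       [ 2.08995436e-03, -9.46108907e-01, -3.23841889e-01],
       [-9.99997761e-01, -2.08446886e-03, -3.63804449e-04]]), 'force': array([-0.74512891,  1.09344994, -0.25686784]), 'moment': array([-0.01360126, -0.03637856,  0.00263241]), 'opening': 0.9972516615092704}
[[362.95240578   0.         253.83662301]
 [  0.         362.95240578 195.89269543]
 [  0.           0.           1.        ]] [[ 0.306888    0.73686116 -0.60237479  1.17463098]
 [ 0.95166722 -0.24570391  0.18427992 -0.21277484]
 [-0.01221712 -0.62981363 -0.7766502   0.8872565 ]
 [ 0.          0.          0.          1.        ]]
[[449.51582558   0.         255.13589229]
 [  0.         449.51582558 191.95251534]
 [  0.           0.           1.        ]] [[-0.02815249 -0.99881235  0.03976578  0.48970747]
 [-0.999468    0.02747106 -0.01757989 -0.00329347]
 [ 0.0164666  -0.04023954 -0.99905437  1.30730115]
 [ 0.          0.          0.          1.        ]]
```

View pics/scene0.png

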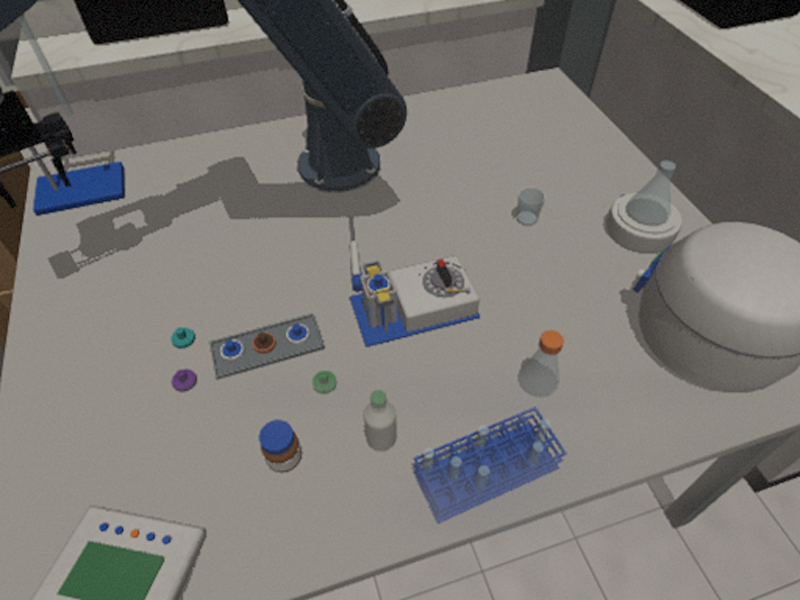

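View pics/top0.png

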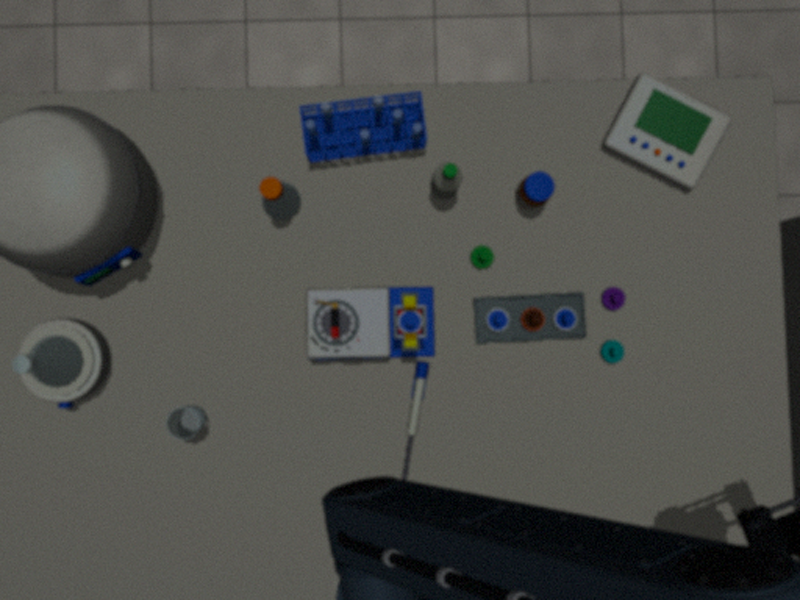

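The top view shows white discs with blue stems at (497,320) and (566,319), and the brown used filter at (532,319). The look-alikes, green (482,257), purple (613,298) and turquoise (612,351), all lie outside the tray. The magazine is at (410,321) and the wheel at (335,322). Next I'll enlarge crops of both views.

```bash
cat > h.py <<'E'
import numpy as np, cv2
from rig import bot
def ray(c,u,v):
    d=c["pose"][:3,:3]@np.linalg.inv(c["intrinsics"])@np.array([u,v,1.]); return c["pose"][:3,3],d
def at(c,u,v,z):
    o,d=ray(c,u,v); return o+d*(z-o[2])/d[2]
def proj(c,p):
    q=c["pose"][:3,:3].T@(np.array(p)-c["pose"][:3,3]); q=c["intrinsics"]@q; return q[:2]/q[2]
def tri(c1,p1,c2,p2):
    o1,d1=ray(c1,*p1);o2,d2=ray(c2,*p2)
    s=np.linalg.lstsq(np.c_[d1,-d2],o2-o1,rcond=None)[0]
    a,b=o1+s[0]*d1,o2+s[1]*d2
    return (a+b)/2,np.linalg.norm(a-b)
def crop(c,u0,v0,u1,v1,k,name):
    cv2.imwrite(name,cv2.resize(c["color"][v0:v1,u0:u1,::-1],None,fx=k,fy=k,interpolation=cv2.INTER_CUBIC))
E
python3 - <<'E'
from h import *
T=bot.capture("top");S=bot.capture("scene")
crop(T,190,175,390,245,4,"pics/t1.png")
crop(S,125,130,325,250,4,"pics/s1.png")
hsv=cv2.cvtColor(T["color"],cv2.COLOR_RGB2HSV)
m=((hsv[...,0]>105)&(hsv[...,0]<130)&(hsv[...,1]>140)&(hsv[...,2]>60)).astype(np.uint8)
n,l,st,ce=cv2.connectedComponentsWithStats(m)
for i in range(1,n):
    if st[i,4]>20 and 250<ce[i,0]<400 and 170<ce[i,1]<260: print(ce[i],st[i], at(T,*ce[i],0.034))
E
```

```text
[264.69303202 204.67043315] [249 184  29  44 531] [ 0.50359927 -0.05175315  0.034     ]
[262.112 205.256] [256 199  13  13 125] [ 0.50214633 -0.04439323  0.034     ]
[318.06730769 204.42307692] [313 199  11  12 104] [ 0.5000627  -0.20329956  0.034     ]
[361.59 203.52] [356 198  12  12 100] [ 0.49916092 -0.3273947   0.034     ]
[269.6        236.36923077] [266 232   8  10  65] [ 0.41371225 -0.06302165  0.034     ]
```

View pics/t1.png

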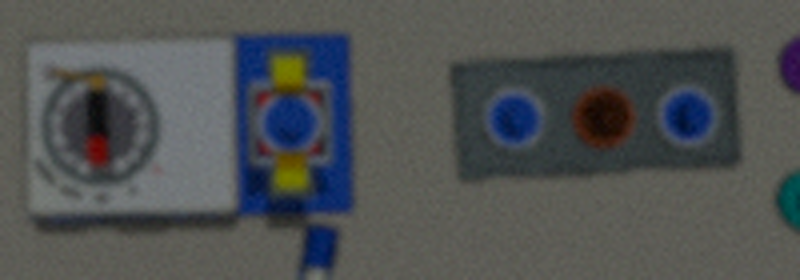

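View pics/s1.png

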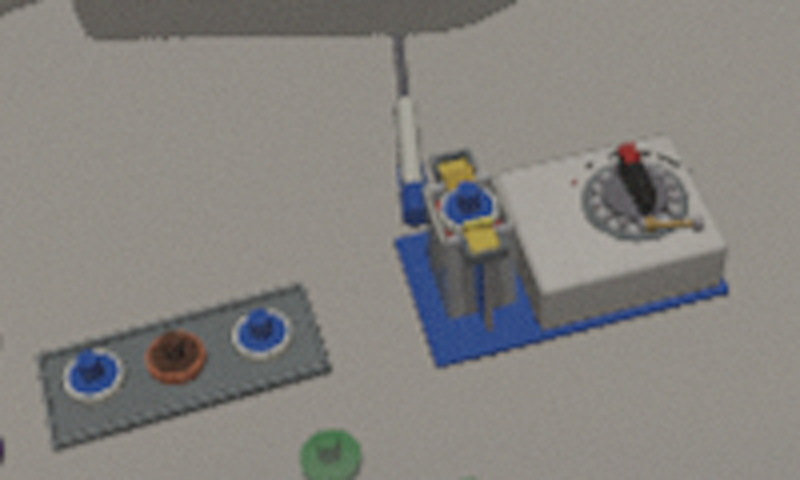

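The crops confirm the two white/blue filters at the tray ends with the brown one in the middle. In the feeder, the wheel's red end points toward -x (two dots?). A pipette-like object lies on the -x side. Next I'll triangulate.

```bash
python3 - <<'E'
from h import *
T=bot.capture("top");S=bot.capture("scene")
t=lambda x,y:(190+x/4-.375,175+y/4-.375)
s=lambda x,y:(125+x/4-.375,130+y/4-.375)
P={"pip":(t(320,230),s(413,220)),"pipwhite":(t(312,270),s(408,180)),"wheelred":(t(97,150),s(628,152)),"bar other":(t(97,85),s(648,212)),"hous -x-y":(t(237,212),s(500,172)),"hous+x-y":(t(237,37),s(540,290)),
"hous+x+y":(t(28,42),s(725,245)),"hous-x+y":(t(30,217),s(668,140)),
"base-x-y":(t(352,213),s(397,240)),"base+x-y":(t(351,36),s(437,365)),
"lipnear_mid":(t(292,178),s(456,172)),"lipfar":(t(289,72),s(483,237)),"stem":(t(289,122),s(467,190)),
"fb":(t(513,118),s(262,318)),"fa":(t(688,117),s(92,358)),
"tray1":(t(452,65),s(328,370)),"tray2":(t(460,180),s(300,287)),"tray3":(t(740,163),s(42,355)),"tray4":(t(735,50),s(55,447))}
for k,(a,b) in P.items():
    p,e=tri(T,a,S,b); print(k,(p*1000).round(1),round(e*1000,1))
g=cv2.medianBlur(cv2.cvtColor(T["color"],cv2.COLOR_RGB2GRAY),3)
crop(T,188,178,282,234,8,"pics/t2.png")
crop(T,300,185,380,225,10,"pics/t3.png")
crop(S,225,145,315,225,8,"pics/s2.png")
crop(S,130,195,210,245,10,"pics/s3.png")
E
```

```text
pip [423.8 -66.8   9.2] 4.5
pipwhite [396.2 -60.8  25.8] 7.3
wheelred [486.5  86.9  99.1] 1.5
bar other [530.7  87.1  79.1] 1.8
hous -x-y [441.8  -3.   62.1] 4.4
hous+x-y [562.2  -8.4  62.4] 0.2
hous+x+y [562.7 136.3  58.8] 0.5
hous-x+y [441.4 139.2  50.3] 0.5
base-x-y [436.1 -87.1   5.8] 2.3
base+x-y [564.1 -90.3   7.8] 2.0
lipnear_mid [464.5 -41.9  98.8] 1.5
lipfar [535.4 -42.1 104.2] 0.7
stem [501.4 -41.9 118. ] 1.8
fb [ 500.8 -203.4   33.3] 1.0
fa [ 498.1 -327.8   34. ] 0.6
tray1 [ 540.7 -165.6    3.6] 2.4
tray2 [ 457.1 -168.5    3.5] 2.0
tray3 [ 464.2 -368.1   10.5] 3.5
tray4 [ 546.3 -368.7    7.3] 3.4
```

View pics/t2.png

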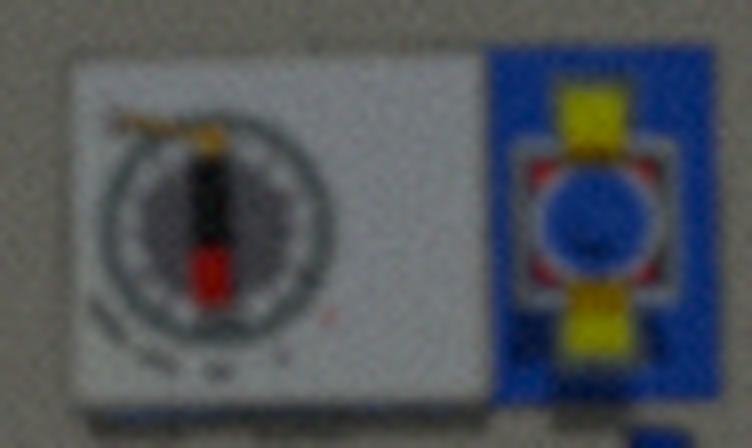

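View pics/s2.png

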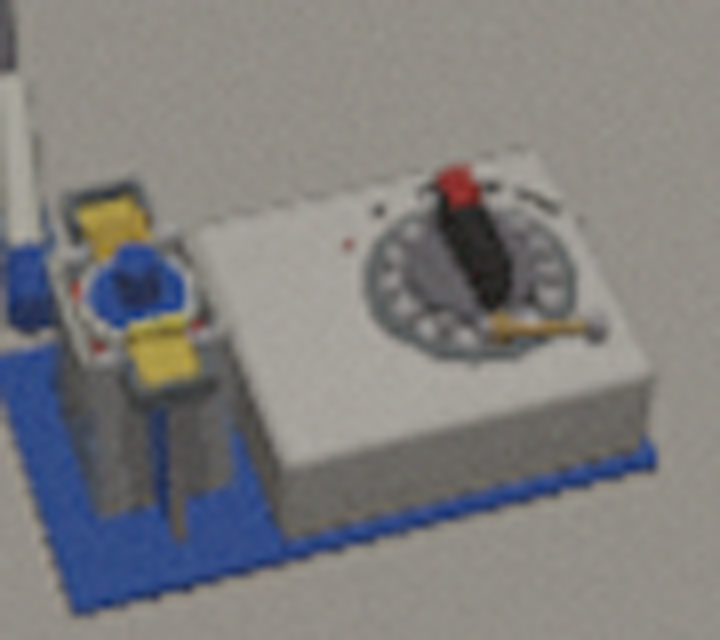

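View pics/s3.png

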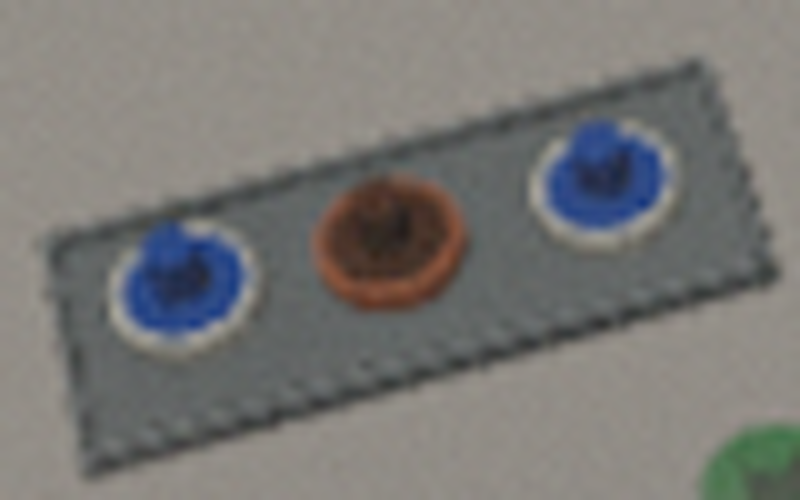

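View pics/t3.png

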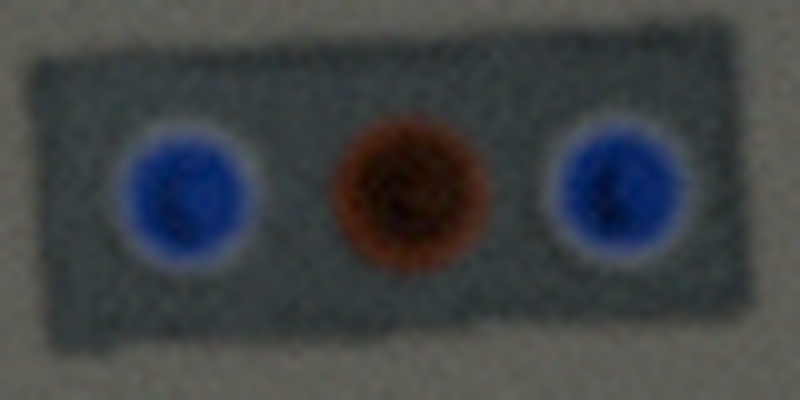

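```bash
python3 - <<'E'
from h import *
T=bot.capture("top");S=bot.capture("scene")
t=lambda x,y:(188+x/8-.44,178+y/8-.44)
s=lambda x,y:(225+x/8-.44,145+y/8-.44)
for n,p,z in [("well ctr",t(597,222),.098),("well ctr .100",t(597,221),.1),("disc",t(597,222),.098),("dial",t(217,230),.060),("dial bigger",t(217,230),.065),("hub .071",t(215,228),.071),("bar red end",t(212,305),.096),("bar far end",t(210,140),.096),("base-y top",t(718,45),.008),("base-y2",t(718,400),.008),("yellowfar out",t(592,80),.112),("yellownear out",t(597,360),.112)]:
    print(n,(at(T,*p,z)*1000).round(1))
print('scene')
for n,p,z in [("disc ctr",s(138,290),.098),("dial",s(470,283),.060),("bar red end",s(458,172),.096),("stemtop",s(137,258),.118),("base corner0",s(80,615),0),("base c-x 0",s(0,370),0.005)]:
    print(n,(at(S,*p,z)*1000).round(1))
t=lambda x,y:(300+x/10-.45,185+y/10-.45)
s=lambda x,y:(130+x/10-.45,195+y/10-.45)
for n,p,z in [("fb disc",t(187,197),.014),("used",t(411,194),.014),("fa disc",t(618,193),.014)]: print(n,(at(T,*p,z)*1000).round(1))
for n,p,z in [("fb disc",s(605,182),.014),("fa disc",s(184,285),.014),("fb stemtop",s(597,143),.034),("fa stemtop",s(168,245),.034)]: print(n,(at(S,*p,z)*1000).round(1))
E
```

```text
well ctr [501.4 -42.5  98. ]
well ctr .100 [501.7 -42.5 100. ]
disc [501.4 -42.5  98. ]
dial [502.7  87.9  60. ]
dial bigger [502.6  87.5  65. ]
hub .071 [503.2  87.8  71. ]
bar red end [477.2  87.6  96. ]
bar far end [532.6  86.9  96. ]
base-y top [565.1 -91.1   8. ]
base-y2 [436.8 -87.2   8. ]
yellowfar out [548.5 -41.8 112. ]
yellownear out [455.5 -40.7 112. ]
scene
disc ctr [497.9 -41.3  98. ]
dial [501.9  87.7  60. ]
bar red end [477.7  90.1  96. ]
stemtop [500.3 -41.6 118. ]
base corner0 [561.6 -86.8   0. ]
base c-x 0 [441.2 -85.1   5. ]
fb disc [ 500.7 -207.    14. ]
used [ 499.8 -271.8   14. ]
fa disc [ 498.4 -331.8   14. ]
fb disc [ 498.8 -206.7   14. ]
fa disc [ 496.7 -331.7   14. ]
fb stemtop [ 499.4 -206.2   34. ]
fa stemtop [ 496.6 -331.6   34. ]
```

Positions from both views agree within about 3 mm:

| Item | x (mm) | y (mm) | Check |
|---|---|---|---|
| filter, far end | 497.5 | -331.7 | 125 mm from the other, as expected |
| filter, near end | 500 | -206.7 | – |
| well axis | 501 | -42.2 | 130 mm from the wheel, as expected |
| wheel | 502.5 | 87.7 | pointer at two dots |

The feeder yaw is about -1°. I'll align the jaws to the feeder y axis and move over the far filter.

```bash
python3 -m inch '{"dp":[[0,0,0],[0,0,0],[0,0,0],[0,-21.6,-24.6],[0,-21.6,-24.6],[0,-21.6,-24.6],[0,-21.6,-24.6],[0,-21.6,-24.6],[0,-21.6,-24.6],[0,-21.6,-24.6],[0,-21.6,-24.6],[0,-21.6,-24.6],[0,-21.6,-24.6],[0,-21.6,-24.6],[0,-21.6,-24.6],[0,0,0],[0,0,0],[0,0,0]],"yaw":[6.6,6.6,6.6,0,0,0,0,0,0,0,0,0,0,0,0,0,0,0]}' 36
python3 -c "
from h import *
s=bot.read_state();print(s['position'],s['tcp_rot'],s['joint_positions'])"
```

```text
time_s: 1.9
position: [0.5014, -0.3369, 0.2335]
tcp_rot: [[-0.001, -0.015, -1.0], [-0.0, -1.0, 0.015], [-1.0, 0.0, 0.001]]
force: [-0.8, -0.2, -0.9]
opening: 0.415
[ 0.50140855 -0.33687526  0.23347184] [[-6.60452047e-04 -1.50423317e-02 -9.99886640e-01]
 [-3.58554305e-04 -9.99886790e-01  1.50425708e-02]
 [-9.99999718e-01  3.68448556e-04  6.54983784e-04]] [-4.44636180e+01  2.86086845e+01  8.51935116e+01 -4.49906736e-02
  6.62104275e+01  4.64164364e+01]
```

```bash
python3 -m inch '{"dp":[[25,-2.6,1.95],[30,-2.6,1.95],[30,0,0],[30,0,0],[30,0,0],[20,0,0],[10,0,0],[0,0,0],[0,0,0],[0,0,0]],"yaw":[0,0,0,0,0,0,0,0,0,0]}'
python3 - <<'E'
from h import *
T=bot.capture("top");S=bot.capture("scene")
crop(T,320,170,400,230,9,"pics/t4.png");crop(S,110,175,210,245,8,"pics/s4.png")
s=bot.read_state();print(s['position'])
E
```

```text
time_s: 2.73
position: [0.4984, -0.3329, 0.06]
tcp_rot: [[0.002, -0.017, -1.0], [-0.002, -1.0, 0.017], [-1.0, 0.002, -0.002]]
force: [-0.3, 0.9, 0.2]
opening: 0.411
[ 0.49867509 -0.33259696  0.06030342]
```

View pics/s4.png

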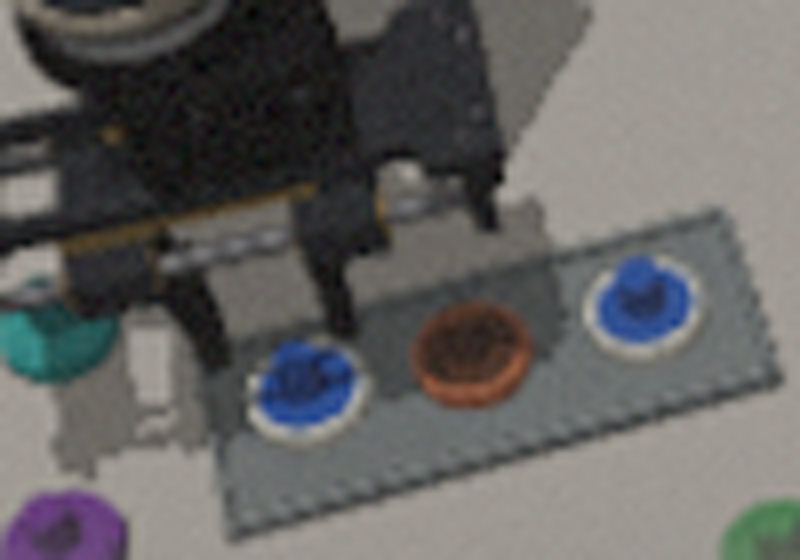

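View pics/t4.png

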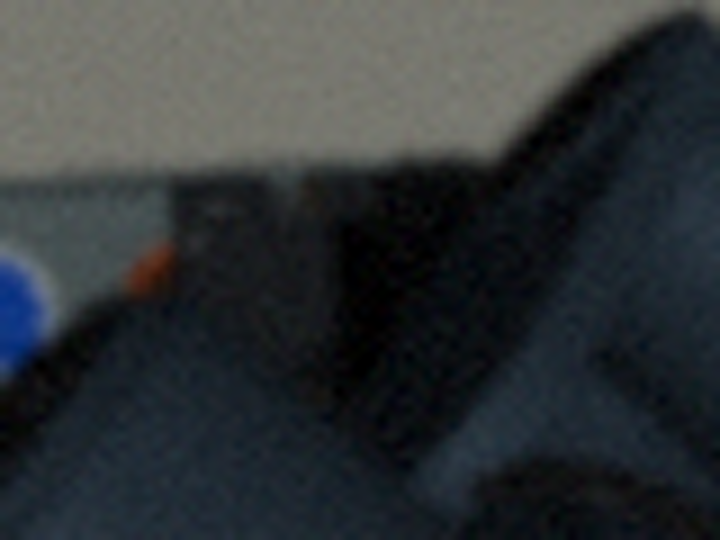

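```bash
python3 - <<'E'
from h import *
S=bot.capture("scene")
for n,p,z in [("L",(222,365),.049),("R",(343,332),.049),("stemtop",(296,350),.034)]: print(n,at(S,110+p[0]/8-.44,175+p[1]/8-.44,z)*1000)
for p in [(.4985,-.3327,.049),(.4985,-.3522,.049),(.4985,-.3132,.049)]: print((proj(S,p)-[110,175]+.44)*8)
E
```

```text
L [ 504.3559807  -354.42455762   49.        ]
R [ 503.42020051 -311.5624127    49.        ]
stemtop [ 494.10840479 -330.66000843   34.        ]
[281.67211856 336.53900478]
[226.45411456 350.58863332]
[336.50846898 322.58648391]
```

The fingertips straddle the stem, with their midpoint at y≈-333 in the image against -332.7 measured. Next: descend and grip.

```bash
python3 -m inch '{"dp":[[9,0,1],[9,-0.5,0],[6.5,0,0],[0,0,0],[0,0,0]],"yaw":[0,0,0,0,0]}' &&
python3 -m inch '{"dp":[[0,0,0],[0,0,0],[0,0,0],[0,0,0],[0,0,0],[0,0,0]],"yaw":[0,0,0,0,0,0]}' 0
```

```text
time_s: 3.3
position: [0.4964, -0.3304, 0.033]
tcp_rot: [[-0.001, -0.016, -1.0], [0.001, -1.0, 0.016], [-1.0, -0.001, 0.002]]
force: [-0.4, 0.4, 0.4]
opening: 0.412
time_s: 3.8
position: [0.497, -0.3312, 0.0343]
tcp_rot: [[0.0, -0.016, -1.0], [-0.0, -1.0, 0.016], [-1.0, 0.0, -0.0]]
force: [0.1, 0.6, 0.6]
opening: 0.17
```

```bash
python3 -m inch '{"dp":[[-10,0,0],[-30,0,0],[-30,0,0],[-35,0,0],[-35,0,0],[-10,-15,0],[0,-30,0],[0,-35,0],[0,-35,0],[0,-35,0],[0,-35,0],[0,-35,0],[0,-35,0],[0,-22,0],[0,-12,0],[0,0,0],[0,0,0],[0,0,0]],"yaw":[0,0,0,0,0,0,0,0,0,0,0,0,0,0,0,0,0,0]}'
python3 - <<'E'
from h import *
T=bot.capture("top");S=bot.capture("scene")
crop(T,230,170,310,230,9,"pics/t5.png");crop(S,190,130,280,200,8,"pics/s5.png")
s=bot.read_state();print(s['position'],s['opening'])
E
```

```text
time_s: 5.3
position: [0.5018, -0.0432, 0.1842]
tcp_rot: [[0.001, -0.016, -1.0], [-0.001, -1.0, 0.016], [-1.0, 0.001, -0.001]]
force: [0.5, -0.1, -1.3]
opening: 0.168
[ 0.5018103  -0.04353734  0.1840776 ] 0.1667124402690773
```

View pics/s5.png

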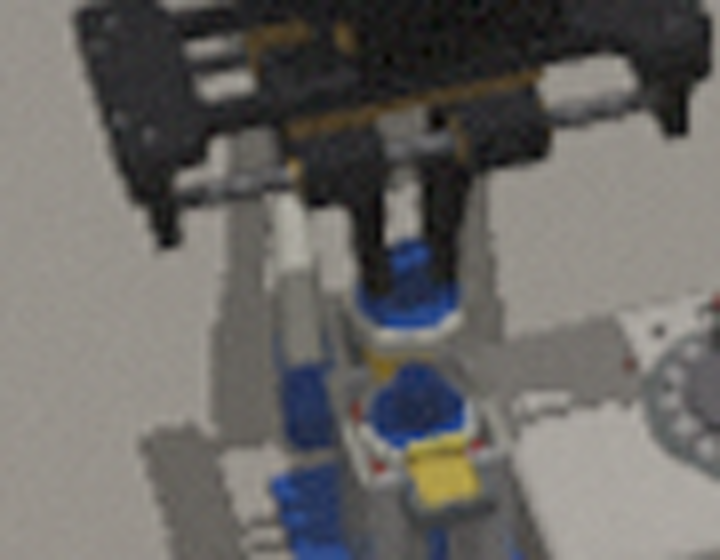

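View pics/t5.png

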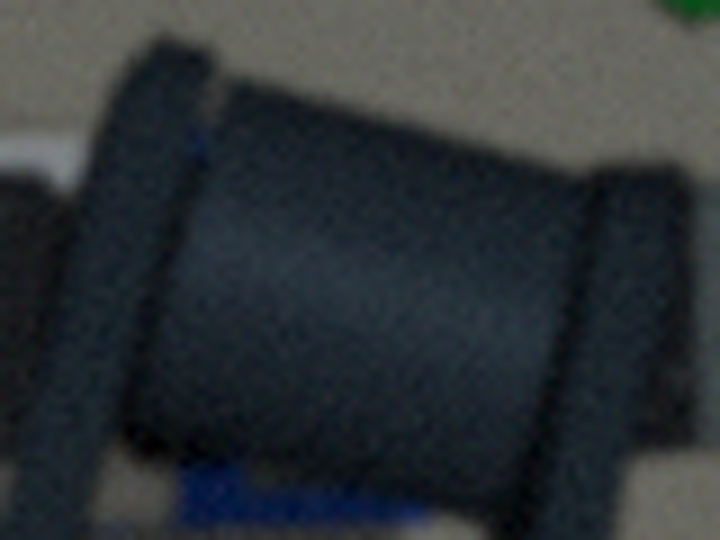

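```bash
python3 - <<'E'
from h import *
S=bot.capture("scene")
u0,v0,k=200,135,10
im=cv2.resize(S["color"][135:195,200:270,::-1],None,fx=k,fy=k,interpolation=cv2.INTER_CUBIC)
im2=im.copy()
def circ(x,y,z,r,col):
    a=np.linspace(0,2*np.pi,60); p=np.array([(proj(S,(x+r*np.cos(q),y+r*np.sin(q),z))-[u0,v0]+.45)*k for q in a]).astype(int)
    cv2.polylines(im2,[p],True,col,1)
x,y=.5018,-.0435
circ(x,y,.1637,.022,(0,255,0)); circ(x,y,.1537,.022,(0,255,0))
circ(.501,-.0422,.098,.022,(0,0,255)); circ(.501,-.0422,.118,.008,(0,0,255))
cv2.imwrite("pics/s6.png",np.hstack([im,im2])[:, :] if 0 else im2); cv2.imwrite("pics/s6r.png",im)
E
```

```text
(no output)
```

View pics/s6.png

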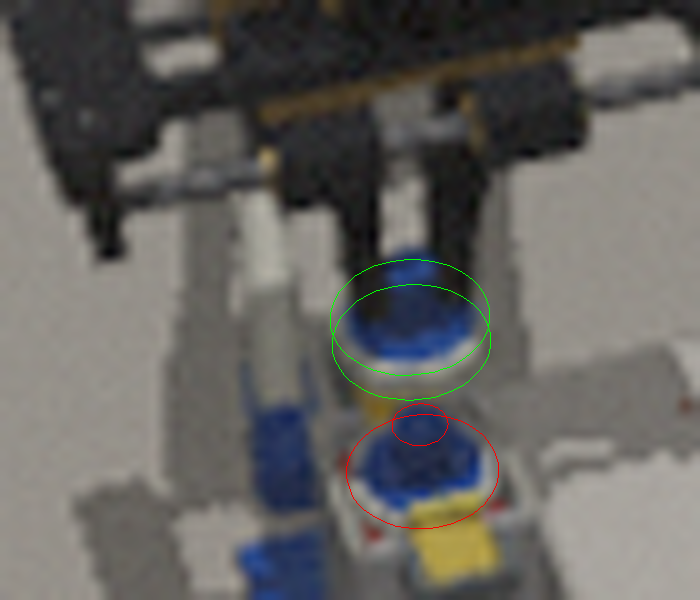

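Overlaid on the picture, the held disc and the loaded disc show the same offset, so they are aligned to about 1 mm. Next: descend with force checks.

```bash
python3 -m inch '{"dp":[[10,-1.3,0.6],[12,0,0],[8,0,0],[0,0,0],[0,0,0]],"yaw":[0,0,0,0,0]}' && python3 -m inch '{"dp":[[3,0,0],[3,0,0],[3,0,0],[0,0,0],[0,0,0]],"yaw":[0,0,0,0,0]}'
python3 - <<'E'
from h import *
S=bot.capture("scene")
crop(S,200,135,270,195,10,"pics/s7.png")
s=bot.read_state();print(s['position'],s['opening'],s['force'],s['moment'])
E
```

```text
time_s: 5.87
position: [0.5006, -0.0413, 0.1536]
tcp_rot: [[-0.001, -0.017, -1.0], [0.0, -1.0, 0.017], [-1.0, -0.0, 0.001]]
force: [0.1, 0.5, -0.8]
opening: 0.169
time_s: 6.28
position: [0.5015, -0.041, 0.1455]
tcp_rot: [[0.001, -0.016, -1.0], [-0.001, -1.0, 0.016], [-1.0, 0.001, -0.001]]
force: [0.4, 0.2, 2.3]
opening: 0.172
[ 0.50144436 -0.04098999  0.14548516] 0.1694555267507289 [ 0.75919215 -1.91460684  2.2626864 ] [-0.18667527 -0.06063416  0.02081812]
```

View pics/s7.png

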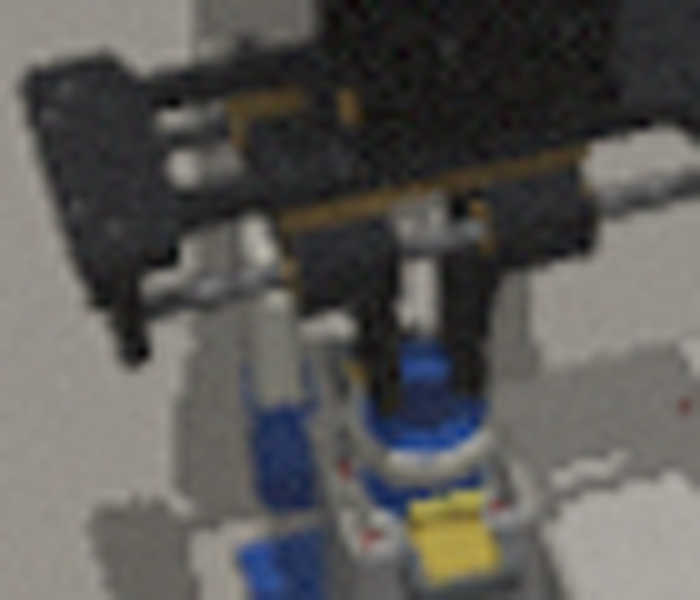

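```bash
python3 -m inch '{"dp":[[3,0.5,0],[3,0,0],[3,0,0],[3,0,0],[0,0,0],[0,0,0]],"yaw":[0,0,0,0,0,0]}' && python3 -m inch '{"dp":[[3,0,0],[3,0,0],[2,0,0],[0,0,0],[0,0,0]],"yaw":[0,0,0,0,0]}'
python3 - <<'E'
from h import *
S=bot.capture("scene")
crop(S,200,135,270,195,10,"pics/s8.png")
s=bot.read_state();print(s['position'],s['opening'],s['force'],s['moment'])
E
```

```text
time_s: 6.83
position: [0.5011, -0.0412, 0.1329]
tcp_rot: [[0.0, -0.016, -1.0], [0.0, -1.0, 0.016], [-1.0, -0.0, -0.0]]
force: [0.4, 0.4, 3.8]
opening: 0.166
time_s: 7.25
position: [0.501, -0.0412, 0.125]
tcp_rot: [[0.0, -0.016, -1.0], [0.0, -1.0, 0.016], [-1.0, -0.0, -0.0]]
force: [1.3, 0.2, 2.4]
opening: 0.168
[ 0.50102696 -0.04118326  0.12501124] 0.17073321785363144 [0.71790277 1.23953386 3.128294  ] [ 0.18066027 -0.21405643  0.03944444]
```

View pics/s8.png

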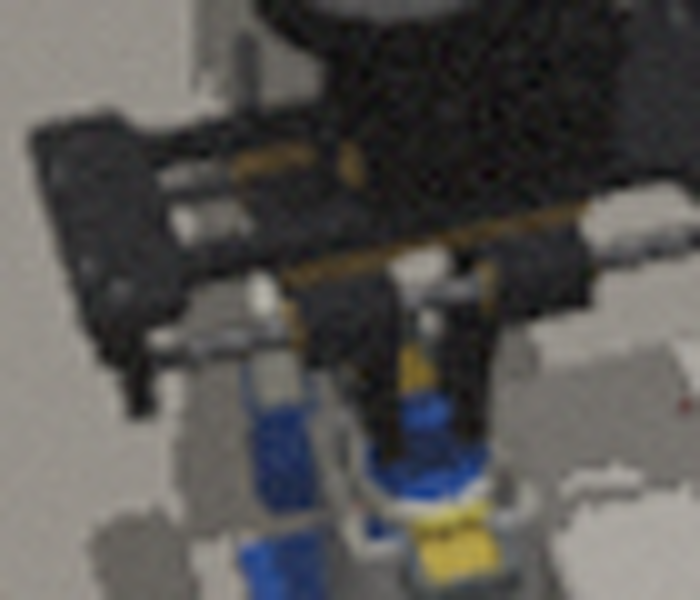

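```bash
python3 -m inch '{"dp":[[3,0,0],[3,0,0],[2,0,0],[0,0,0]],"yaw":[0,0,0,0]}' && python3 -m inch '{"dp":[[2,0,0],[2,0,0],[1,0,0],[0,0,0],[0,0,0]],"yaw":[0,0,0,0,0]}'
python3 - <<'E'
from h import *
S=bot.capture("scene")
crop(S,200,135,270,195,10,"pics/s9.png")
s=bot.read_state();print(s['position'],s['opening'],s['force'],s['moment'])
E
```

```text
time_s: 7.63
position: [0.501, -0.0412, 0.117]
tcp_rot: [[0.0, -0.016, -1.0], [0.0, -1.0, 0.016], [-1.0, -0.0, -0.0]]
force: [0.8, 1.1, 4.7]
opening: 0.17
time_s: 8.05
position: [0.501, -0.0412, 0.1121]
tcp_rot: [[0.0, -0.016, -1.0], [0.0, -1.0, 0.016], [-1.0, -0.0, -0.0]]
force: [1.6, 0.8, 5.4]
opening: 0.168
[ 0.50101405 -0.0412009   0.11215345] 0.16724516265003017 [1.56146744 0.97178997 4.94714522] [ 0.20106504 -0.27346978  0.05532749]
```

View pics/s9.png

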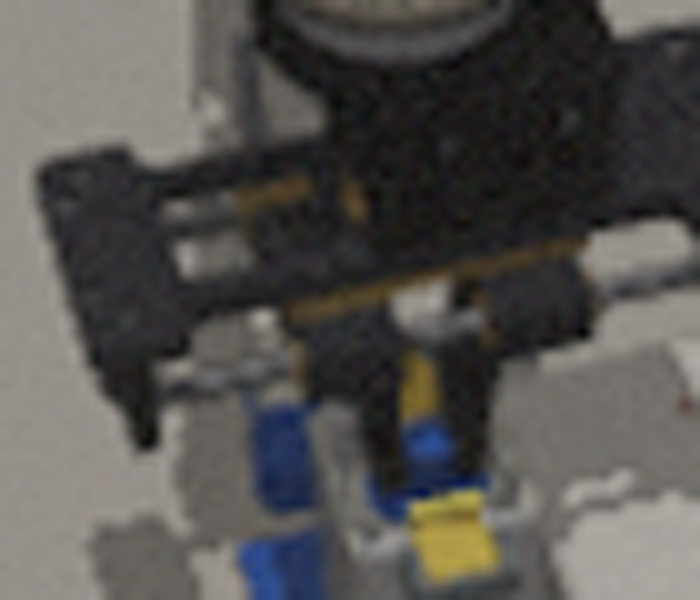

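```bash
python3 - <<'E'
from h import *
S=bot.capture("scene")
for z in (.184,.154,.1245,.118,.112,.1015): print(z,((proj(S,(.501,-.0412,z))-[200,135]+.45)*10).round())
E
```

```text
0.184 [414. 261.]
0.154 [419. 337.]
0.1245 [423. 409.]
0.118 [423. 424.]
0.112 [424. 438.]
0.1015 [426. 462.]
```

```bash
python3 -m inch '{"dp":[[1,0,0],[0.8,0,0],[0,0,0],[0,0,0]],"yaw":[0,0,0,0]}' && python3 -m inch '{"dp":[[0,0,0],[0,0,0],[0,0,0],[0,0,0]],"yaw":[0,0,0,0]}' 36
python3 - <<'E'
from h import *
S=bot.capture("scene")
crop(S,200,135,270,195,10,"pics/s10.png")
s=bot.read_state();print(s['position'],s['opening'],s['force'],s['moment'])
E
```

```text
time_s: 8.48
position: [0.501, -0.0412, 0.1103]
tcp_rot: [[0.0, -0.016, -1.0], [-0.0, -1.0, 0.016], [-1.0, 0.0, -0.0]]
force: [1.6, 0.9, 4.8]
opening: 0.165
time_s: 8.82
position: [0.5, -0.0412, 0.1099]
tcp_rot: [[-0.002, -0.015, -1.0], [0.0, -1.0, 0.015], [-1.0, -0.0, 0.002]]
force: [-1.3, -3.4, 3.2]
opening: 0.371
[ 0.50011892 -0.04184119  0.10997844] 0.383855165886947 [-1.6056613  -5.28539803  3.02542835] [-0.86039101  0.31213946  0.05135882]
```

View pics/s10.png

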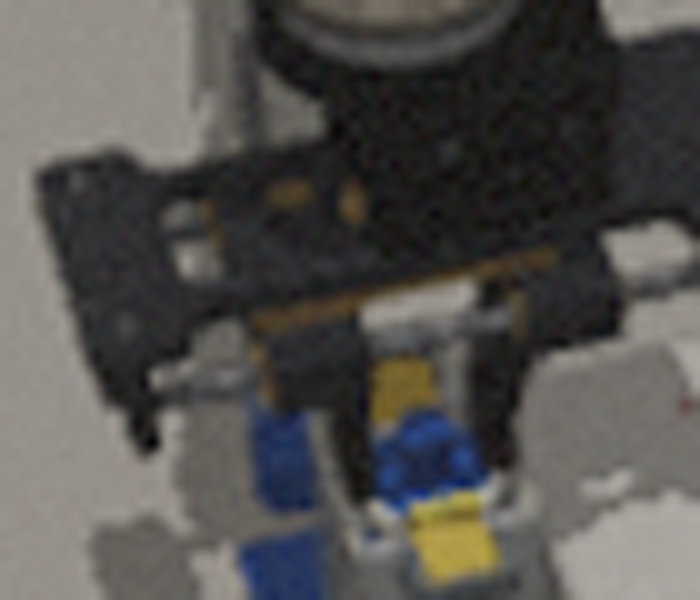

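```bash
python3 -m inch '{"dp":[[-3,0,0],[-10,0,0],[-30,0,0],[-35,0,0],[0,0,0],[0,0,0]],"yaw":[0,0,0,0,0,0]}'
python3 - <<'E'
from h import *
S=bot.capture("scene")
crop(S,200,135,270,195,10,"pics/s11.png")
s=bot.read_state();print(s['position'],s['opening'],s['force'],s['moment'])
E
```

```text
time_s: 9.37
position: [0.5022, -0.0414, 0.1907]
tcp_rot: [[0.005, -0.016, -1.0], [-0.001, -1.0, 0.016], [-1.0, 0.001, -0.005]]
force: [-0.4, -0.3, -0.3]
opening: 0.414
[ 0.50093154 -0.04103741  0.18922103] 0.4126165166894703 [-0.8105471   0.65428537 -0.64282286] [0.03262236 0.01299231 0.04251252]
```

View pics/s11.png

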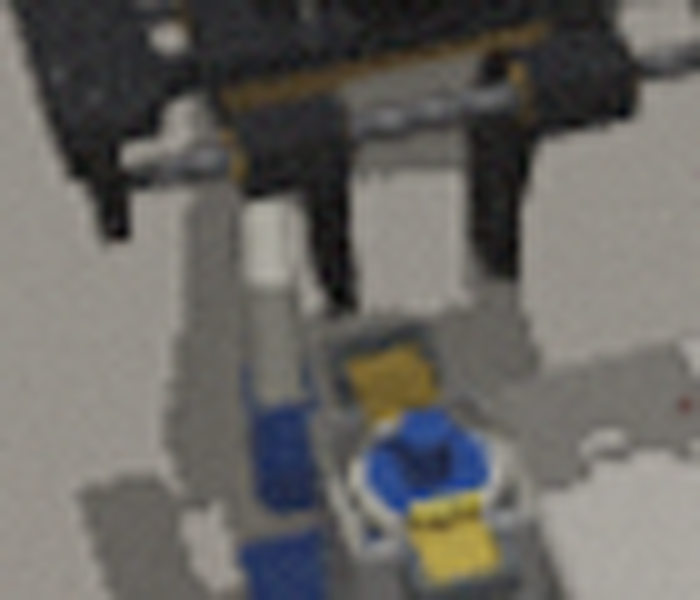

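```bash
python3 - <<'E'
import cv2,numpy as np
a=cv2.resize(cv2.imread("pics/s1.png")[60:260,340:500],None,fx=2.5,fy=2.5)
b=cv2.imread("pics/s11.png")[100:600,100:500]
cv2.imwrite("pics/cmp1.png",np.hstack([a[:500,:400],b]))
E
```

```text
(no output)
```

View pics/cmp1.png

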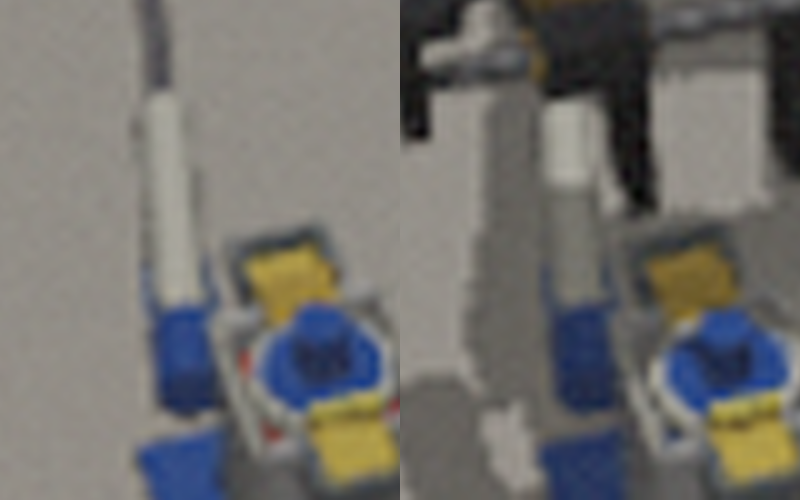

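The new filter now sits at the same height as the first one did, under both lips. It is caught. Next I'll fetch the near-end filter.

```bash
python3 -m inch '{"dp":[[0,20,-0.8],[0,33,-0.8],[0,35,0],[0,35,0],[0,30,0],[20,12.6,0],[30,0,0],[30,0,0],[30,0,0],[14,0,0],[4.7,0,0],[0,0,0],[0,0,0]],"yaw":[0,0,0,0,0,0,0,0,0,0,0,0,0]}'
python3 - <<'E'
from h import *
S=bot.capture("scene")
crop(S,140,165,220,225,10,"pics/s12.png")
s=bot.read_state();print(s['position'])
for p in [(.5,-.2067,.049)]: print((proj(S,p)-[140,165]+.45)*10)
E
```

```text
time_s: 10.5
position: [0.4997, -0.2066, 0.0593]
tcp_rot: [[-0.001, -0.016, -1.0], [0.001, -1.0, 0.016], [-1.0, -0.001, 0.001]]
force: [0.3, -0.2, 0.5]
opening: 0.414
[ 0.50023378 -0.20696856  0.06007656]
[487.91280413 414.04037128]
```

View pics/s12.png

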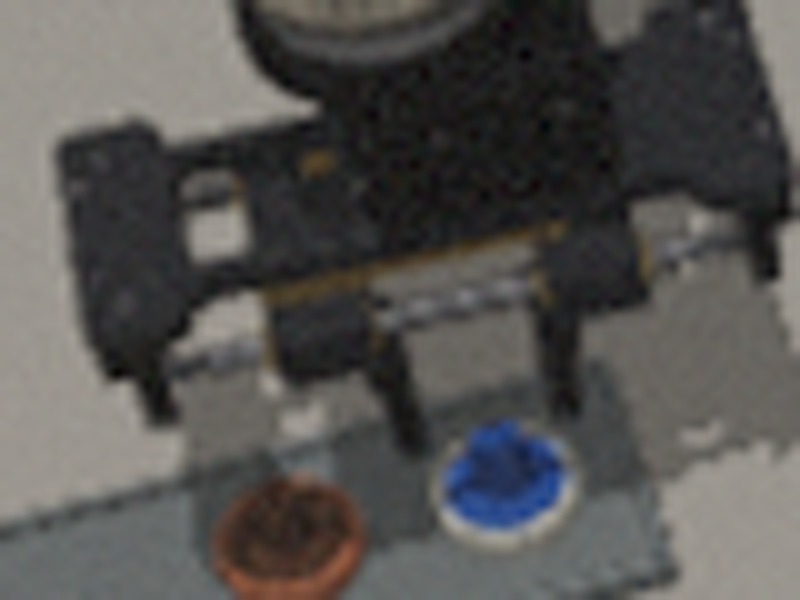

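```bash
python3 -m inch '{"dp":[[9,0,0],[9,0,0],[6,0,0],[0,0,0],[0,0,0]],"yaw":[0,0,0,0,0]}' && python3 -m inch '{"dp":[[0,0,0],[0,0,0],[0,0,0],[0,0,0],[0,0,0],[0,0,0],[-2,0,0],[-10,0,0],[-30,0,0],[-35,0,0],[-35,0,0],[-36,-20,0],[0,-35,0],[0,-35,0],[0,-35,0],[0,-25,0],[0,-13,0],[0,0,0],[0,0,0],[0,0,0]],"yaw":[0,0,0,0,0,0,0,0,0,0,0,0,0,0,0,0,0,0,0,0]}' 0
python3 - <<'E'
from h import *
S=bot.capture("scene")
s=bot.read_state();print(s['position'],s['opening'])
u0,v0,k=200,135,10
im2=cv2.resize(S["color"][135:195,200:270,::-1],None,fx=k,fy=k,interpolation=cv2.INTER_CUBIC)
cv2.imwrite("pics/s13r.png",im2)
def circ(x,y,z,r,col):
    a=np.linspace(0,2*np.pi,60); p=np.array([(proj(S,(x+r*np.cos(q),y+r*np.sin(q),z))-[u0,v0]+.45)*k for q in a]).astype(int)
    cv2.polylines(im2,[p],True,col,1)
x,y,z=s['position']
circ(x,y,z-.0215,.022,(0,255,0)); circ(x,y,z-.0315,.022,(0,255,0))
circ(.501,-.0422,.098,.022,(0,0,255)); circ(.501,-.0422,.118,.008,(0,0,255))
cv2.imwrite("pics/s13.png",im2)
E
```

```text
time_s: 10.97
position: [0.4995, -0.2066, 0.0351]
tcp_rot: [[-0.001, -0.016, -1.0], [0.001, -1.0, 0.016], [-1.0, -0.001, 0.001]]
force: [0.4, 0.0, -0.4]
opening: 0.418
time_s: 12.63
position: [0.5028, -0.0446, 0.184]
tcp_rot: [[0.001, -0.016, -1.0], [-0.001, -1.0, 0.016], [-1.0, 0.001, -0.001]]
force: [-0.7, -0.1, -0.7]
opening: 0.167
[ 0.50273914 -0.04494145  0.18383762] 0.16889368707981892
```

View pics/s13.png

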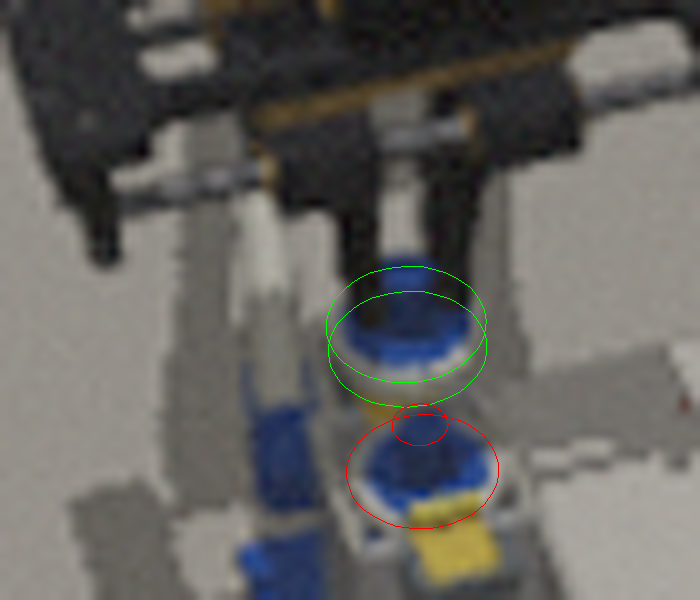

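```bash
python3 -m inch '{"dp":[[10,-3.3,1.5],[12,0,0],[8,0,0],[3,0,0],[3,0,0],[3,0,0],[0,0,0],[0,0,0]],"yaw":[0,0,0,0,0,0,0,0]}' && python3 -m inch '{"dp":[[3,0,0],[3,0,0],[3,0,0],[3,0,0],[0,0,0],[0,0,0]],"yaw":[0,0,0,0,0,0]}'
python3 - <<'E'
from h import *
S=bot.capture("scene")
crop(S,200,135,270,195,10,"pics/s14.png")
s=bot.read_state();print(s['position'],s['opening'],s['force'],s['moment'])
E
```

```text
time_s: 13.35
position: [0.5013, -0.0409, 0.1449]
tcp_rot: [[0.001, -0.016, -1.0], [-0.001, -1.0, 0.016], [-1.0, 0.0, -0.001]]
force: [-0.8, -1.4, 3.2]
opening: 0.164
time_s: 13.85
position: [0.5014, -0.0408, 0.1331]
tcp_rot: [[0.001, -0.015, -1.0], [-0.001, -1.0, 0.015], [-1.0, 0.001, -0.001]]
force: [-1.0, -1.7, 5.8]
opening: 0.165
[ 0.50140491 -0.04079936  0.13314619] 0.1656293048184318 [-0.88417578 -0.7594637   4.77529449] [-0.21825209  0.27954099 -0.00195705]
```

View pics/s14.png

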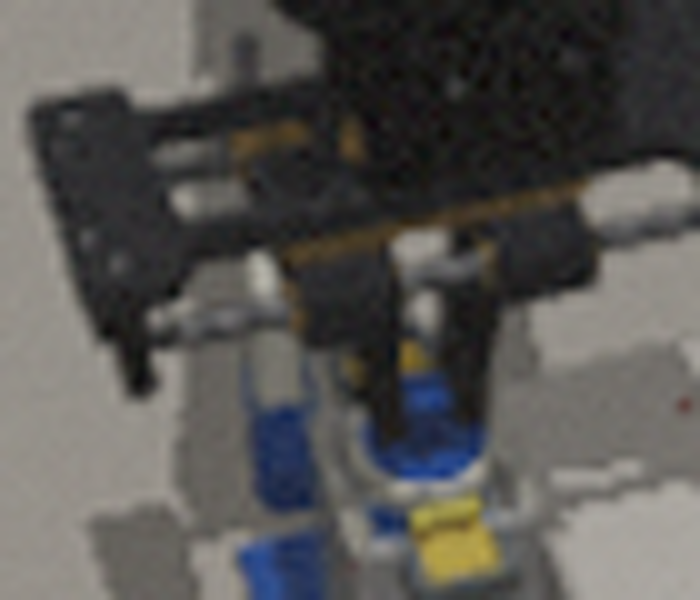

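```bash
python3 -m inch '{"dp":[[3,0.5,0],[3,0,0],[2,0,0],[0,0,0],[0,0,0]],"yaw":[0,0,0,0,0]}' && python3 -m inch '{"dp":[[3,0,0],[3,0,0],[2,0,0],[0,0,0],[0,0,0]],"yaw":[0,0,0,0,0]}' && python3 -m inch '{"dp":[[2,0,0],[2,0,0],[1,0,0],[0,0,0],[0,0,0]],"yaw":[0,0,0,0,0]}'
python3 - <<'E'
from h import *
S=bot.capture("scene")
crop(S,200,135,270,195,10,"pics/s15.png")
s=bot.read_state();print(s['position'],s['opening'],s['force'],s['moment'])
E
```

```text
time_s: 14.32
position: [0.5011, -0.0412, 0.125]
tcp_rot: [[0.001, -0.015, -1.0], [-0.0, -1.0, 0.015], [-1.0, 0.0, -0.001]]
force: [-1.5, -1.0, 5.2]
opening: 0.167
time_s: 14.73
position: [0.5013, -0.0411, 0.117]
tcp_rot: [[0.001, -0.016, -1.0], [-0.0, -1.0, 0.016], [-1.0, 0.0, -0.001]]
force: [-0.6, -0.6, 5.7]
opening: 0.165
time_s: 15.15
position: [0.5013, -0.0412, 0.1121]
tcp_rot: [[0.001, -0.016, -1.0], [-0.0, -1.0, 0.016], [-1.0, 0.0, -0.001]]
force: [-1.3, -0.5, 6.6]
opening: 0.163
[ 0.50133462 -0.04111957  0.11213267] 0.16668127180924197 [-1.87730954 -0.81252216  7.40385816] [-0.11787667  0.32748253 -0.00122694]
```

View pics/s15.png

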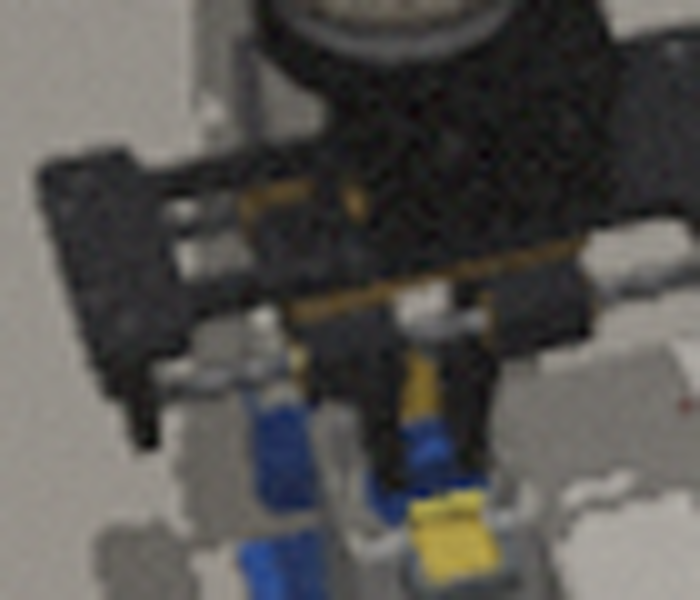

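```bash
python3 -m inch '{"dp":[[1,0,0],[0.8,0,0],[0,0,0],[0,0,0]],"yaw":[0,0,0,0]}' && python3 -m inch '{"dp":[[0,0,0],[0,0,0],[0,0,0]],"yaw":[0,0,0]}' 24 && python3 -m inch '{"dp":[[-3,0,0],[-10,0,0],[-30,0,0],[-35,0,0],[0,0,0],[0,0,0]],"yaw":[0,0,0,0,0,0]}'
python3 - <<'E'
from h import *
S=bot.capture("scene")
crop(S,200,135,270,195,10,"pics/s16.png")
s=bot.read_state();print(s['position'],s['opening'],s['force'],s['moment'])
b=cv2.imread("pics/s11.png")[250:600,250:600];a=cv2.imread("pics/s16.png")[250:600,250:600]
cv2.imwrite("pics/cmp2.png",np.hstack([b,a]))
E
```

```text
time_s: 15.53
position: [0.5013, -0.0411, 0.1104]
tcp_rot: [[0.001, -0.016, -1.0], [-0.0, -1.0, 0.016], [-1.0, 0.0, -0.001]]
force: [-2.2, -1.3, 7.1]
opening: 0.168
time_s: 15.78
position: [0.5012, -0.0409, 0.1097]
tcp_rot: [[0.001, -0.016, -1.0], [0.0, -1.0, 0.016], [-1.0, -0.0, -0.001]]
force: [-0.4, -0.1, 1.4]
opening: 0.255
time_s: 16.28
position: [0.5026, -0.0414, 0.1903]
tcp_rot: [[0.006, -0.016, -1.0], [-0.002, -1.0, 0.016], [-1.0, 0.002, -0.006]]
force: [-0.1, -0.2, -0.2]
opening: 0.276
[ 0.50126028 -0.04102979  0.1888181 ] 0.2766076738688958 [-0.09407419 -0.32192002  0.01299439] [ 0.08207105  0.06820105 -0.02492633]
```

View pics/cmp2.png

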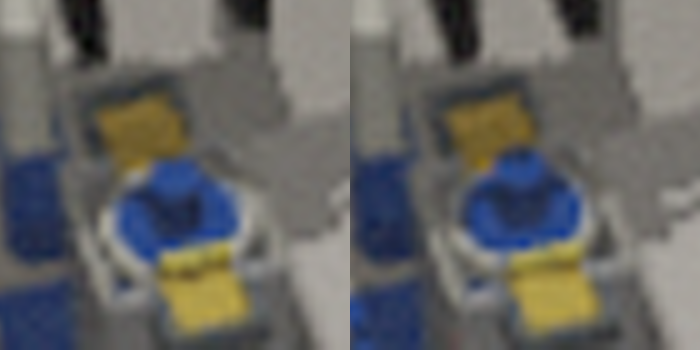

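```bash
python3 -m inch '{"dp":[[0,-20,0],[0,-33,0],[0,-35,0],[0,-27,0],[0,-13.7,0],[0,0,0],[0,0,0]],"yaw":[0,0,0,0,0,0,0]}' 40
python3 - <<'E'
from h import *
S=bot.capture("scene");T=bot.capture("top")
crop(S,205,145,275,205,10,"pics/s17.png");crop(T,235,180,290,230,12,"pics/t17.png")
s=bot.read_state();print(s['position'],s['opening'])
E
```

```text
time_s: 16.92
position: [0.5019, 0.0882, 0.1866]
tcp_rot: [[-0.003, -0.014, -1.0], [-0.0, -1.0, 0.014], [-1.0, 0.0, 0.003]]
force: [-0.0, 0.3, 0.1]
opening: 0.458
[0.50248556 0.08703134 0.1870022 ] 0.4582856766167778
```

View pics/s17.png

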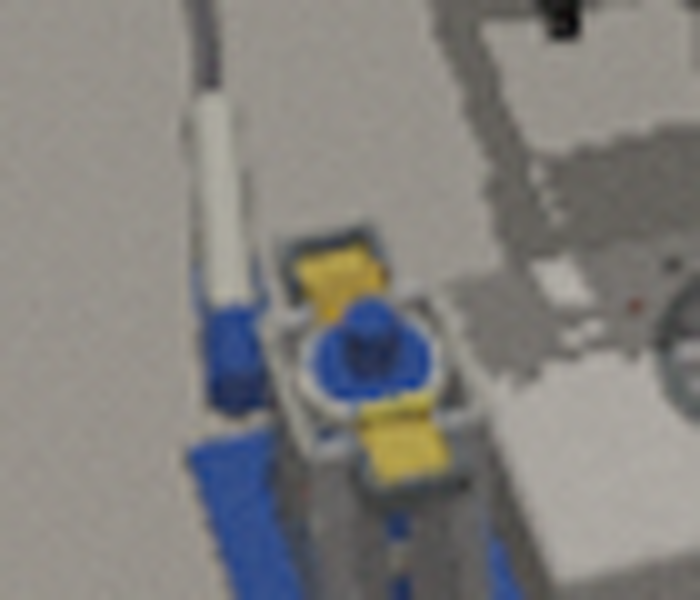

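View pics/t17.png

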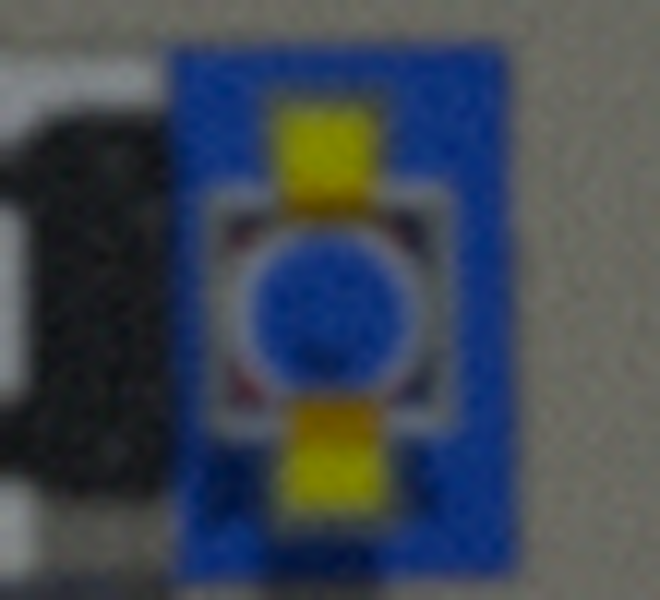

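```bash
python3 - <<'E'
import cv2,numpy as np
a=cv2.resize(cv2.imread("pics/s1.png")[120:280,390:510],None,fx=2.5,fy=2.5,interpolation=cv2.INTER_CUBIC)
b=cv2.imread("pics/s17.png")[150:550,175:475]
c=cv2.resize(cv2.imread("pics/t1.png")[20:220,225:365],None,fx=3,fy=3)[:,:]
d=cv2.imread("pics/t17.png")
print(a.shape,b.shape)
cv2.imwrite("pics/cmp3.png",cv2.resize(np.hstack([a,b]),None,fx=1.3,fy=1.3))
# top: region 247..282 , 180..230
c=cv2.resize(cv2.imread("pics/t1.png")[20:220,228:368],None,fx=2.5,fy=2.5)
d=cv2.resize(d[:, 144:564],None,fx=10/12,fy=10/12)
cv2.imwrite("pics/cmp4.png",np.hstack([c,d]))
E
```

```text
(400, 300, 3) (400, 300, 3)
```

View pics/cmp3.png

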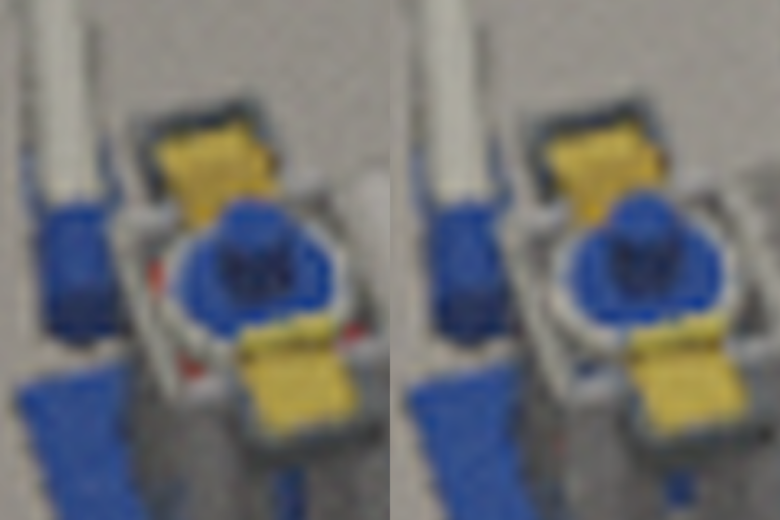

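View pics/cmp4.png

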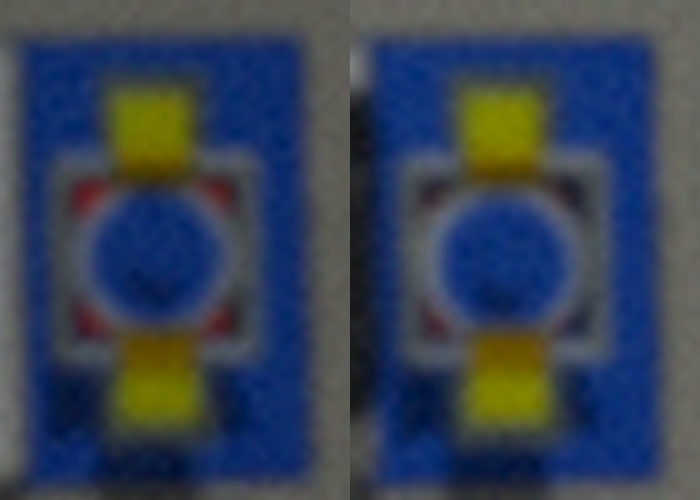

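The disc seats as the first one did, and both lips are closed over it as in the initial pictures. The bar already lies along the tool's x-z plane, so I'll descend on the wheel bar and grip it.

```bash
python3 -m inch '{"dp":[[20,0,0],[30,0,0],[20,0,0],[10,0,0],[0,0,0],[0,0,0]],"yaw":[0,0,0,0,0,0]}'
python3 - <<'E'
from h import *
S=bot.capture("scene");
crop(S,250,130,320,190,10,"pics/s18.png")
s=bot.read_state();print(s['position'],s['opening'],s['force'])
E
```

```text
time_s: 17.52
position: [0.5031, 0.0869, 0.1076]
tcp_rot: [[-0.001, -0.017, -1.0], [-0.0, -1.0, 0.017], [-1.0, 0.0, 0.001]]
force: [-0.0, -0.3, 0.6]
opening: 0.454
[0.50368618 0.08706371 0.10828811] 0.4627254466841085 [-0.5690962  -0.55912882  0.22149472]
```

View pics/s18.png

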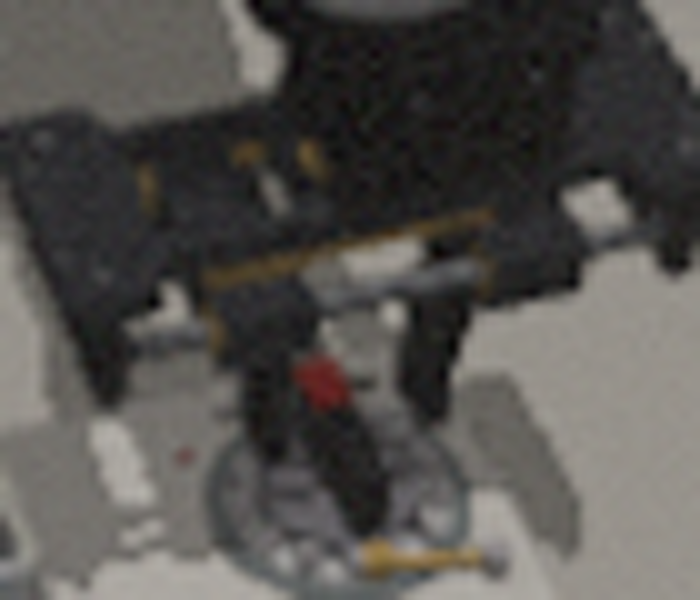

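```bash
python3 -m inch '{"dp":[[10,0,0],[8,0,0],[3,0,0],[0,0,0],[0,0,0]],"yaw":[0,0,0,0,0]}' && python3 -m inch '{"dp":[[0,0,0],[0,0,0],[0,0,0],[0,0,0],[0,0,0],[0,0,0]],"yaw":[0,0,0,0,0,0]}' 0
python3 -c "
from h import *
s=bot.read_state();print(s['position'],s['opening'],s['force'],s['moment'],s['joint_positions'])"
```

```text
time_s: 17.98
position: [0.5028, 0.0877, 0.0866]
tcp_rot: [[-0.001, -0.016, -1.0], [0.0, -1.0, 0.016], [-1.0, -0.0, 0.001]]
force: [1.1, -0.4, -0.4]
opening: 0.462
time_s: 18.48
position: [0.5031, 0.088, 0.0869]
tcp_rot: [[0.0, -0.015, -1.0], [0.0, -1.0, 0.015], [-1.0, -0.0, -0.0]]
force: [0.8, 1.3, 1.1]
opening: 0.139
[0.50307831 0.08795938 0.08690205] 0.13868066521280176 [0.79661578 1.3408076  1.0522952 ] [0.31156032 0.01545684 0.16298574] [-2.65090002e+00  3.49655932e+01  1.05491048e+02  4.06150701e-02
  3.95229216e+01  8.82026466e+01]
```

```bash
python3 -m inch '{"dp":[[0,0,0],[0,0,0],[0,0,0],[0,0,0],[0,0,0],[0,0,0],[0,0,0],[0,0,0],[0,0,0],[0,0,0],[0,0,0],[0,0,0]],"yaw":[2.6,2.6,2.6,2.6,2.6,2.6,2.6,2.6,2.6,2.6,0,0]}'
python3 -c "
from h import *
s=bot.read_state();print(s['position'],s['opening'],s['force'],s['moment'],s['tcp_rot'][:,1],s['joint_positions'])"
```

```text
time_s: 19.48
position: [0.503, 0.0877, 0.0869]
tcp_rot: [[0.0, -0.451, -0.893], [-0.0, -0.893, 0.451], [-1.0, -0.0, -0.0]]
force: [-0.1, 1.5, 2.4]
opening: 0.137
[0.50301294 0.08770767 0.08690665] 0.13666512723410032 [-0.08241678  1.48665359  2.39859935] [0.14158343 0.02138405 0.16489476] [-4.51022439e-01 -8.92512610e-01 -4.66705759e-06] [-2.66228989e+00  3.49640039e+01  1.05494305e+02 -6.89149689e-03
  3.95312530e+01  1.14152326e+02]
```

Turned 26°. Next: release, rise, and look.

```bash
python3 -m inch '{"dp":[[0,0,0],[0,0,0],[0,0,0],[0,0,0]],"yaw":[0,0,0,0]}' 40 && python3 -m inch '{"dp":[[-10,0,0],[-25,0,0],[-35,0,0],[-35,0,0],[0,0,35],[0,0,35],[0,0,30],[0,0,0],[0,0,0]],"yaw":[0,0,0,0,0,0,0,0,0]}'
python3 - <<'E'
from h import *
S=bot.capture("scene");T=bot.capture("top")
crop(S,205,130,325,210,6,"pics/s19.png");crop(T,185,175,295,240,7,"pics/t19.png")
s=bot.read_state();print(s['position'],s['opening'])
E
```

```text
time_s: 19.82
position: [0.503, 0.0876, 0.0867]
tcp_rot: [[-0.0, -0.452, -0.892], [0.0, -0.892, 0.452], [-1.0, 0.0, 0.0]]
force: [0.1, 0.1, 1.1]
opening: 0.353
time_s: 20.57
position: [0.4122, 0.1335, 0.1925]
tcp_rot: [[0.0, -0.451, -0.893], [-0.0, -0.893, 0.451], [-1.0, -0.0, -0.0]]
force: [-0.5, -0.8, -0.7]
opening: 0.459
[0.41520811 0.13284551 0.19249118] 0.46095493478563293
```

View pics/s19.png

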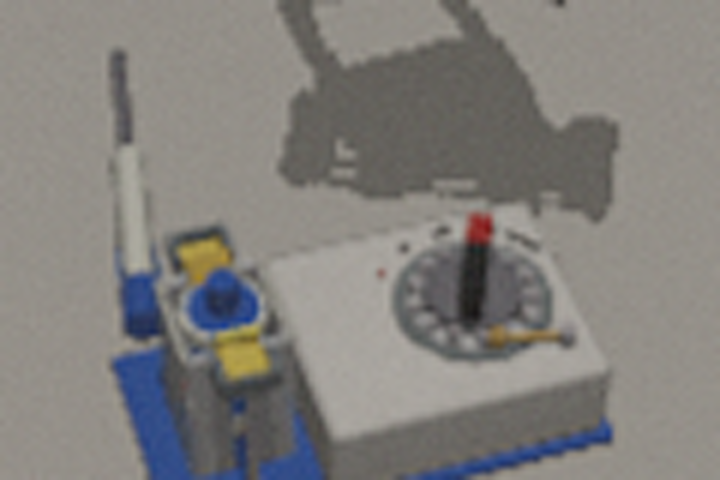

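View pics/t19.png

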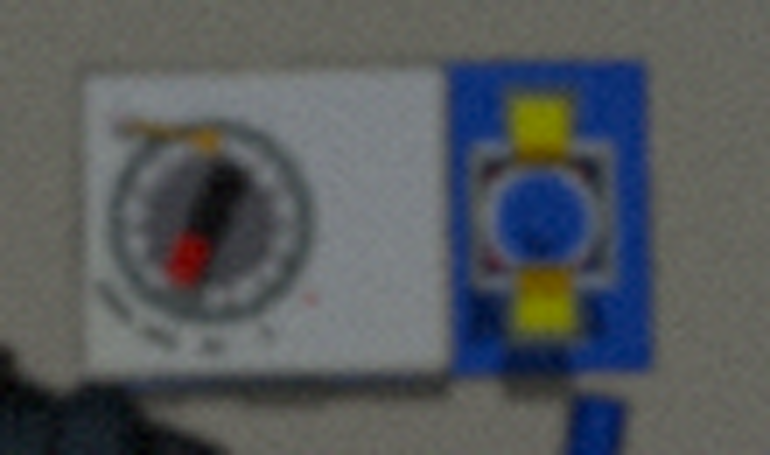

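```bash
python3 - <<'E'
from h import *
T=bot.capture("top");S=bot.capture("scene");c=T["color"].astype(int)
sub=c[180:230,190:250]
r=(sub[...,0]>90)&(sub[...,1]<60)&(sub[...,2]<60)
y,x=np.nonzero(r);k=(y+180<220)
ux,vy=x[k].mean()+190,y[k].mean()+180
p=at(T,ux,vy,.096);print(k.sum(),p)
ctr=np.array([.5028,.0877])
d=p[:2]-ctr;print(np.degrees(np.arctan2(d[1],d[0])), "expect",180-25.7-.9)
cv2.imwrite("pics/top_end.png",cv2.resize(T["color"][:,:,::-1],(800,600)));cv2.imwrite("pics/scene_end.png",cv2.resize(S["color"][:,:,::-1],(800,600)))
E
```

```text
24 [0.48750584 0.09585114 0.096     ]
151.9442522392813 expect 153.4
```

View pics/scene_end.png

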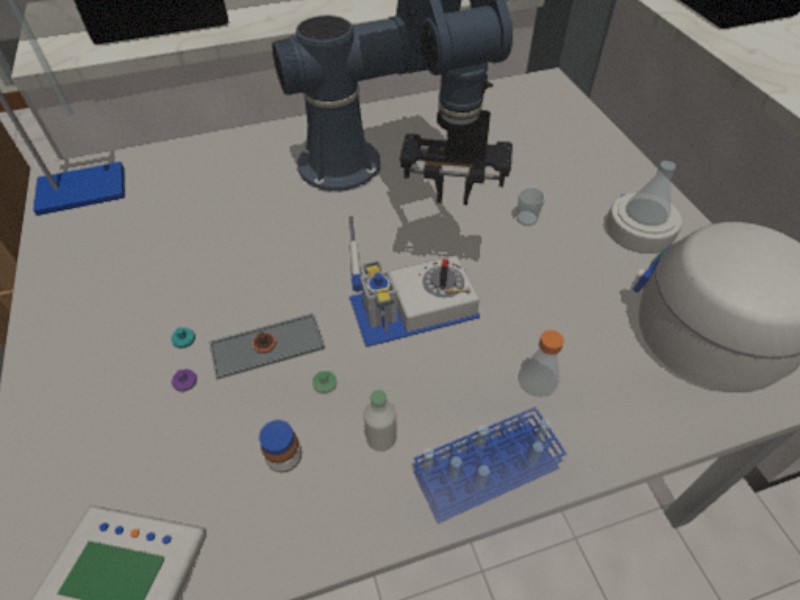

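View pics/top_end.png

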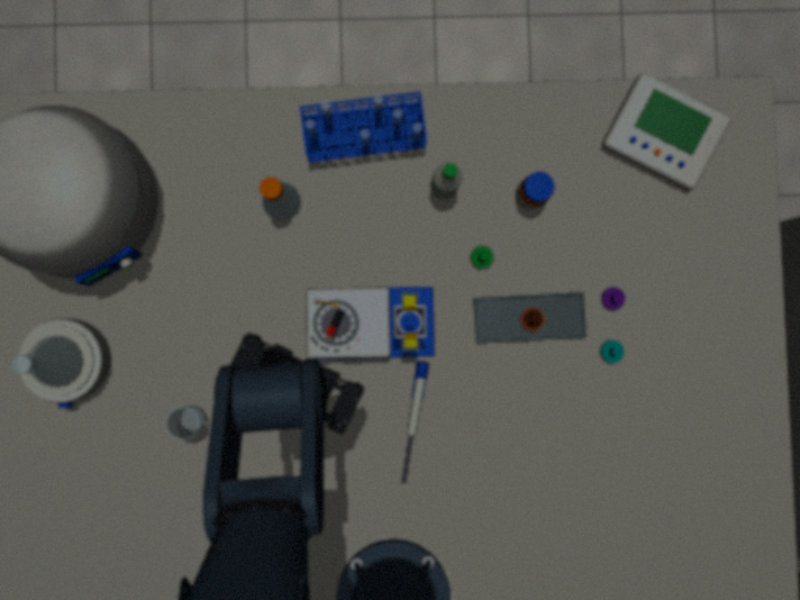

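```bash
python3 -c "
from rig import bot
print(bot.hand_in())"
```

```text
the job is handed in; nothing more can be done
None
```

Both fresh filters are in the magazine, and the count wheel was then turned one click, from two dots to three. I handed the job in at about 21 s of the 62 s allowed.

- **Filters:** After each push, the stem and disc sat at the height of the original loaded filter, to within about 1 pixel, with both lips closed over the disc. The highest upward force I read while pushing was about 7 N, below the expected 10 to 15 N, though I only read it at stops. So the seating rests on the pictures.
- **Wheel:** The red end measures 152° in the world frame; the three-dot stop should be at about 153.4°. That is well inside the click range.
- **Contact:** When I released the first filter, the opening fingers touched the magazine edge with about 5 N. Nothing shifted visibly.
- **Surroundings:** The used filter, the look-alikes, the glassware and the bottles look unmoved in the final pictures. The arm is clear of everything.

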